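# Emboss a medicine carton in a pedal press

### The job

The green-and-white tablet carton lying on the desk needs its batch code pressed into one narrow side. Stand it on end on the bed of the small green bench press, between the two steel cheeks (its thin way fits between them), and let go; then push the press's sloping pedal smoothly down to its stop, keep it there for about one second so that the ram squeezes the carton, and let the pedal come all the way up again. Leave the carton standing in the press, do not hit the press hard, and leave the two bottles where they stand.

Things in the scene. Friction and masses are not known exactly. Their poses are not given: they have to be found in the camera images.
- carton: green-and-white cardboard tablet carton, 40 x 78 x 34 mm along its own x, y, z, about 50 g; it starts lying flat, own z up. Origin at the centre of its 40 x 78 mm underside. Lying, it can be taken only across its 40 mm; to stand in the press (own y vertical, either end up) it must be held across its 34 mm.
- carton_center (a point): centre of the carton's volume (17 mm above the body's origin along its own z), same axes
- coder: green bench press fixed to the desk, 208 mm along its y, 225 mm along its x with the pedal; origin on the desk under the middle of its base plate (8 mm thick), z up. In mm: housing with the ram x -45 to 45, y -90 to 22, 65 high; anvil wall x -37 to 37, y 95 to 107, 80 high; nest between them; pedal sticks out to -x
- nest (a point): point on the nest's bed, 8 mm above the desk, axes as the press. Anvil face 20 mm from it in +y, retracted ram face 38 mm in -y. Steel cheeks: inner faces at x +-19.75, y -20 to 20, 26 mm high above the bed, flared lips up to 36 mm. The carton stands here, its 34 mm along x, its 40 mm along y, anywhere between ram and anvil (the ram pushes it to the anvil); its centre is then 39 mm above
- ram_pad: steel pressing pad on the end of the ram, 30 x 7 x 26 mm, origin at its centre, 33 mm above the desk; runs along the press's +y by up to 24 mm as the pedal goes down; sprung, it yields up to 12 mm against the carton
- pedal (a joint): angle of the pedal in rad: 0 fully up (at rest, spring return), 0.30 down on its stop; about 5 N at the start, up to about 16 N at the stop with a carton in the press
- pedal_pad (a point): point on top of the pedal's black rubber pad (52 x 60 mm), 88 mm from the hinge, mid-width; press here from above. At rest the pedal rises 0.36 rad towards its free end and this point is 60 mm above the desk; it goes down 25 mm to the stop
- white_bottle: white plastic bottle, 49 mm diameter, 88 mm tall, standing; origin under its centre; leave alone
- brown_bottle: brown glass bottle with a blue cap, 31 mm diameter, 82 mm tall, standing; origin under its centre; leave alone
There are look-alikes about, which are no part of the job. Leave any orange, red or yellow look-alike of the carton alone.

How it is judged:
By the outcome, as a careful person would: the job done as asked, in the order asked, and still so for the second after the job is handed in, with the robot touching nothing.
It also fails if it takes over 70 s, if anything falls off the work surface, if the arm or the gripper's body presses on something with over 40 N, if the wrist force passes 120 N, or if a joint passes its speed limit or range.

### The arm

A 6-joint arm with a two-finger parallel gripper is mounted at the origin on a cart in front of the work surface, level with it; the furniture and walls round the work are solid. World frame = base frame: x ahead of the robot, y to its left, z up, the work surface at z = 0. Lengths are in m, angles in rad, forces in N, time in s.
With the tool pointing down it reaches from about 0.25 to 0.725 m from the base axis. Payload 9.7 kg.
Tool frame: the origin (TCP) lies at the very end of the fingers, on their centre line; the grasp point (between the pads) lies 19 mm behind it; z points along the fingers, y is the direction in which the jaws open and shut (so a half turn about z gives the same grasp; the last joint's range is limited). The gripper opens to 85 mm and grips with 20 to 120 N. Pads are 22 mm wide; open, the fingers measure 114 mm over their backs; the gripper's body (76 mm by 85 mm) begins 54 mm behind the grasp point. The pads swing forward as they close: fully open they stand 13 mm farther back than shut.
Start: joints at [1.13, 0.087, 0.176, 1.66, 0, 1.571], TCP at [0.235, 0.497, 0.231] pointing down, gripper open.
Joint ranges: [-3.13, 3.13], [-0.85, 1.81], [-1.15, 1.24], [-2.2, 2.28], [-1.44, 1.52], [-3.14, 3.14]. Speed limits (rad/s): [2.22, 2.22, 2.57, 3.14, 3.14, 3.14].

### API

Orientations are given as a unit quaternion [x, y, z, w].
In Python, from workcell import env gives the robot as it stands. The module is installed in compiled form; this text tells all that it offers. Calls block until the motion is done:
- env.goto(position, orientation): joint-space move of the TCP to a pose.
- env.servo_line(position, ori=None, max_speed=0.15, contact_N=None): straight line of the TCP; ori=None keeps the orientation; max_speed is the mean speed in m/s. With contact_N (N) it stops when the force on the tool has changed by that much, and returns True; else False.
- env.movej(angles): joint-space move.
- env.gripper_open() and env.close(strength=None): open the fingers fully, or close them until they stop; strength is the grip in N (None keeps the last).
- env.dwell(seconds).
- env.inverse_kinematics(position, orientation): joint angles nearest the present ones, or None.
- env.read_state(): the state.
- env.grab_frame(name): name is "scene" or "top" or "wrist"; returns the picture (480x640x3 uint8, red, green, blue); there is no depth.
- env.camera_model(name): a dict with "fov_y" (degrees; the focal length in pixels is half the picture's height over the tangent of half this angle, whatever the lens; pixels are square), "cx", "cy" (the principal point, pixels), "R" (3x3) and "t" (3): a world point X has camera coordinates R X + t. Camera axes: x right, y down, z forward; pixel columns grow to the right and rows downward; lengths in m; the calibration is good to about 2 mm. A picture is of the moment at which its call begins: read the wrist's pose just before it. camera_model takes no time and is no camera call; for the wrist camera it gives the pose at the moment of the call.
A pose or a line that the arm cannot do raises env.IKError and nothing moves.
- env.job_done(): hands the job in, once; it reports no verdict.
Trained networks look in the newest picture that a camera, given by its name, has taken for a name from the list of things; names that differ only in an ending like _2 or _b are one class to them, and where a whole thing is asked for, a point or a joint stands for the part that bears it (a point fixed in the world has none). Each returns a list of dicts, best first, with "conf" (0 to 1); they miss things now and then, are a little off and sometimes report something else, mostly with a low value. They report only what shows in the picture. A call takes as long as a camera call. They do not tell look-alikes from the thing itself.
- env.recognise(camera, target): "xy" ([column, row] in pixels, amid what is visible of it).
- env.trace(camera, target): "pixels" (480x640 bool, what is visible of it) and "xy" ([column, row] in pixels, amid what is visible of it).
- env.landmark_of(camera, target): "xy" ([column, row] in pixels: a listed point, or the origin of a listed thing).
The state is a dict: "time": time; "joint_pos": joint angles; "joint_velocities": joint speeds; "joint_torque": joint torques, N m; "ee_pos": TCP position; "tcp_rot": TCP orientation; "contact_force": force on the tool from outside, world axes, zero at the start; "moment": the same for the moment, N m; "finger_gap": finger opening in m.
Only numpy, scipy, OpenCV 4.12 (cv2) and the standard library are available. Lean on these libraries where they do the work, as an engineer would, in place of code of your own. Each camera call takes 0.05 s, during which the arm holds its last target. There are 200 camera calls.

## Working session

There is one attempt and no reset: what is moved stays moved. The work goes in short steps, each a Python script; the robot and the scene stay as the last script left them, time stands still between calls to the robot, and variables do not carry over. Pictures are saved under pics/ and viewed, about 8 in all and at most 12, crops included, and the job is handed in when it is done.

```bash
mkdir -p pics; cat > h.py <<'E'
import numpy as np, cv2
from workcell import env
from scipy.spatial.transform import Rotation as Rn
def save(cam,name):
    im=env.grab_frame(cam); cv2.imwrite(f'pics/{name}.png',im[:,:,::-1].copy()); return im
def ray(m,xy):
    f=240/np.tan(np.radians(m['fov_y'])/2); R=np.array(m['R']);t=np.array(m['t'])
    d=R.T@np.array([(xy[0]-m['cx'])/f,(xy[1]-m['cy'])/f,1]); return -R.T@t,d
def onz(m,xy,z):
    c,d=ray(m,xy); return c+d*(z-c[2])/d[2]
def proj(m,X):
    f=240/np.tan(np.radians(m['fov_y'])/2); c=np.array(m['R'])@X+np.array(m['t']); return np.array([m['cx']+f*c[0]/c[2],m['cy']+f*c[1]/c[2]])
E
python3 - <<'E'
from h import *
np.set_printoptions(precision=4,suppress=True)
zz=dict(carton=0,carton_center=.017,coder=0,nest=.008,ram_pad=.033,pedal_pad=.06,white_bottle=0,brown_bottle=0)
for c in ['scene','top']:
    im=save(c,c+'0'); m=env.camera_model(c); print(c,m)
    for t,z in zz.items():
        for r in env.landmark_of(c,t)[:3]: print(t,np.round(r['conf'],2),np.round(r['xy'],1),onz(m,r['xy'],z))
print(env.read_state())
E
```

```text
scene {'fov_y': 45.98895160719911, 'cx': 324.55490832572013, 'cy': 240.4530265553471, 'R': array([[ 0.6993, -0.7147, -0.0127],
       [-0.3673, -0.3441, -0.8641],
       [ 0.6132,  0.609 , -0.5031]]), 't': array([-0.3365,  0.3245,  0.8641])}
carton 0.76 [225.7 243.1] [0.5135 0.3759 0.    ]
carton 0.74 [349.8 277.6] [0.6115 0.0483 0.    ]
carton 0.7 [337.  349.4] [ 0.4167 -0.0958  0.    ]
carton_center 0.92 [295.6 260.6] [0.559  0.1691 0.017 ]
carton_center 0.77 [354.4 269.9] [0.6225 0.0446 0.017 ]
carton_center 0.74 [339.7 343.4] [ 0.4181 -0.1014  0.017 ]
coder 0.56 [427.3 325.6] [ 0.5909 -0.177   0.    ]
nest 0.8 [398.1 308.9] [ 0.5857 -0.1078  0.008 ]
ram_pad 0.43 [417.3 307.9] [ 0.5871 -0.1527  0.033 ]
pedal_pad 0.78 [409.7 344. ] [ 0.4638 -0.2248  0.06  ]
white_bottle 0.91 [342.4 240.6] [0.7211 0.1724 0.    ]
white_bottle 0.39 [380.6 250.2] [0.7504 0.0736 0.    ]
brown_bottle 0.95 [378.8 251. ] [0.7446 0.0744 0.    ]
top {'fov_y': 52.93058712046242, 'cx': 318.68966467750306, 'cy': 241.81121910313297, 'R': array([[ 0.1302, -0.9915, -0.0043],
       [-0.9714, -0.1267, -0.2007],
   
[... 560 characters left out ...]
81 [495.9 320.9] [ 0.4637 -0.2357  0.06  ]
white_bottle 0.94 [281.6 164.7] [0.7218 0.1848 0.    ]
white_bottle 0.3 [418.9 245.7] [ 0.5928 -0.1017  0.    ]
brown_bottle 0.83 [333.7 160.3] [0.7444 0.0827 0.    ]
{'time': 0.9, 'joint_pos': array([ 1.13  ,  0.0869,  0.1759,  1.6598, -0.    ,  1.5708]), 'joint_velocities': array([-0.0008,  0.0011, -0.0004,  0.0007, -0.0001,  0.0016]), 'joint_torque': array([  0.0001, -52.0098,  46.4856,   0.0013,  -0.0001,   0.    ]), 'ee_pos': array([0.2347, 0.4974, 0.2313]), 'tcp_rot': array([ 0.2186,  0.9758, -0.    ,  0.    ]), 'contact_force': array([-0.2496, -0.0273, -0.083 ]), 'moment': array([-0.0604,  0.0594, -0.0095]), 'finger_gap': 0.08529363918285483}
```

View pics/top0.png

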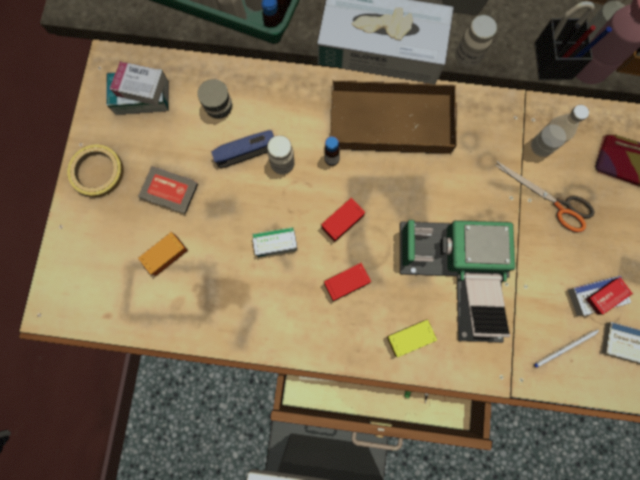

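View pics/scene0.png

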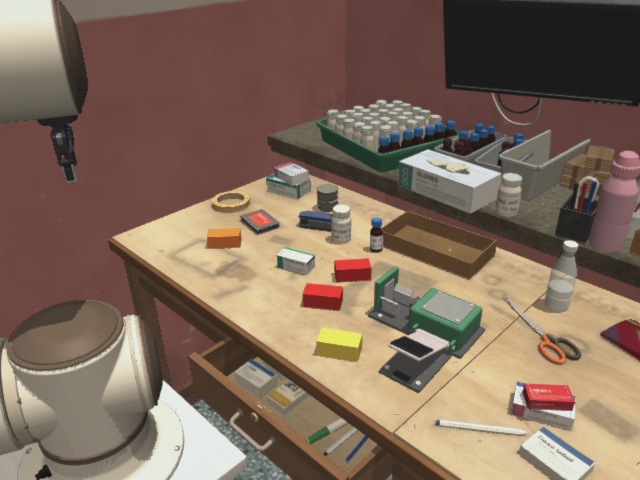

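The green-white carton is at about (275,242) in the top image, or (0.56, 0.17) in world; the red, orange and yellow boxes are look-alikes. The press is at (457,247), with its pedal pointing towards the robot. Next I'll look at each closely with the wrist camera.

```bash
cat >> h.py <<'E'
np.set_printoptions(precision=4,suppress=True)
def Q(psi,tilt=0):
    # tool down with tool x heading psi; tilt>0 about the jaw axis: tool z leans towards -tool-x... see zdir
    return Rn.from_euler('z',psi)*Rn.from_euler('x',np.pi)*Rn.from_euler('y',tilt)
def T(): return env.read_state()['time']
E
python3 - <<'E'
from h import *
for t in (.3,): print('tilt+ zdir',Q(0,t).as_matrix()[:,2])
def look(name,p,psi,tg):
    env.goto(p,Q(psi).as_quat()); env.dwell(.2)
    m=env.camera_model('wrist'); save('wrist',name); print(name,T(),env.read_state()['joint_pos'],'cam',-m['R'].T@m['t'],m['R'][2],m['fov_y'],m['cx'],m['cy'])
    np.savez(f'pics/{name}.npz',R=m['R'],t=m['t'],fov_y=m['fov_y'],cx=m['cx'],cy=m['cy'])
    for t,z in tg:
        for r in env.landmark_of('wrist',t)[:3]: print(t,np.round(r['conf'],2),np.round(r['xy'],1),onz(m,r['xy'],z))
    if name=='wc':
        for k,r in enumerate(env.trace('wrist','carton')[:3]): print('tr',r['conf'],r['xy'],r['pixels'].sum()); np.save(f'pics/wc_mask{k}.npy',r['pixels'])
look('wc',[.50,.17,.27],np.pi/2,[('carton',0),('carton_center',.017)])
look('wp',[.52,-.11,.30],np.pi/2-.3,[('nest',.008),('coder',0),('ram_pad',.033),('pedal_pad',.06)])
a=cv2.imread('pics/wc.png');b=cv2.imread('pics/wp.png')
cv2.imwrite('pics/wcp.png',cv2.resize(np.vstack([a,b]),(400,600)))
E
```

```text
tilt+ zdir [ 0.2955 -0.     -0.9553]
wc 2.7083 [0.3291 0.0526 0.2153 1.7337 0.0001 1.8985] cam [0.4999 0.2524 0.4123] [ 0.0005 -0.3192 -0.9477] 61.19716514537236 321.88388741185037 242.56368891375885
carton 0.86 [429.4 300.6] [0.6214 0.0448 0.    ]
carton 0.74 [326.1 313.4] [0.5051 0.0284 0.    ]
carton 0.68 [383.6 190.8] [0.5635 0.1698 0.    ]
carton_center 0.8 [326.8 321.5] [0.5057 0.0277 0.017 ]
carton_center 0.64 [431.7 304.2] [0.6192 0.049  0.017 ]
tr 0.77 [255.2, 416.9] 3084
tr 0.65 [386.4, 196.0] 3678
tr 0.61 [427.8, 304.4] 2934
wp 4.2 [-0.2066  0.0803  0.3043  1.795   0.0001  1.6624] cam [ 0.5447 -0.0309  0.4423] [-0.0939 -0.3049 -0.9477] 61.19716514537236 321.88388741185037 242.56368891375885
nest 0.82 [379.9 157.7] [ 0.5879 -0.0983  0.008 ]
coder 0.82 [402.6 222. ] [ 0.5953 -0.1766  0.    ]
ram_pad 0.93 [397.5 201.1] [ 0.5917 -0.1424  0.033 ]
pedal_pad 0.67 [308.3 316.1] [ 0.469  -0.2282  0.06  ]
```

View pics/wcp.png

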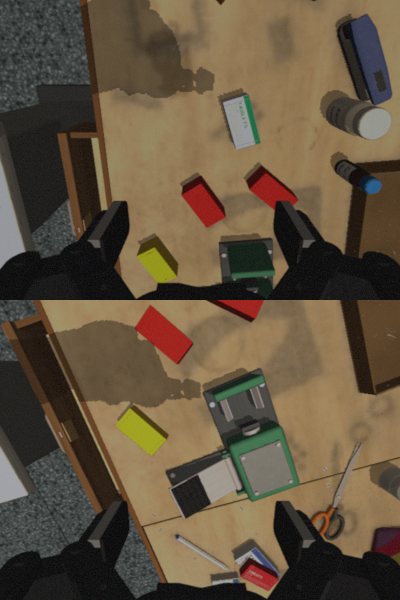

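The wrist views show the carton at (386,196) in wc and the press nest at (380,158) in wp. The press is nearly axis-aligned. I'll fit outlines to get exact poses.

```bash
cat > fit.py <<'E'
from h import *
from scipy.optimize import minimize
def box(x0,x1,y0,y1,z0,z1): return np.array([[x,y,z] for x in(x0,x1) for y in(y0,y1) for z in(z0,z1)])/1000
def place(P,p): c,s=np.cos(p[2]),np.sin(p[2]); return np.c_[p[0]+c*P[:,0]-s*P[:,1],p[1]+s*P[:,0]+c*P[:,1],P[:,2]]
def render(m,boxes,p,S=4):
    im=np.zeros((480,640),np.uint8)
    for b in boxes:
        q=np.array([proj(m,X) for X in place(b,p)]); h=cv2.convexHull(np.round(q*16).astype(np.int32)); cv2.fillConvexPoly(im,h,1,cv2.LINE_8,4)
    return im>0
def fit(views,boxes,p0):
    # views: (model,mask)
    bl=[cv2.GaussianBlur(k.astype(np.float32),(0,0),1.5) for _,k in views]
    def cost(p): return sum(np.abs(cv2.GaussianBlur(render(m,boxes,p).astype(np.float32),(0,0),1.5)-b).sum()/b.sum() for (m,_),b in zip(views,bl))
    best=None
    for dy in (-.15,0,.15):
        s=np.array(p0)+[0,0,dy]; sim=np.vstack([s,s+[.008,0,0],s+[0,.008,0],s+[0,0,.12]])
        r=minimize(cost,s,method='Nelder-Mead',options=dict(initial_simplex=sim,xatol=1e-4,fatol=1e-4,maxiter=300))
        if best is None or r.fun<best.fun: best=r
    return best.x,best.fun
def model(n):
    if n in('top0','scene0'): return env.camera_model(n[:-1])
    return dict(np.load(f'pics/{n}.npz'))
HOUS=[box(-45,45,-90,22,8,65),box(-37,37,95,107,8,80)]
def green(n,m,p0):
    im=cv2.imread(f'pics/{n}.png'); h=cv2.cvtColor(im,cv2.COLOR_BGR2HSV)
    g=((h[...,0]>55)&(h[...,0]<90)&(h[...,1]>90)&(h[...,2]>25)).astype(np.uint8)
    near=cv2.dilate(render(m,HOUS,p0).astype(np.uint8),np.ones((25,25)))
    g=cv2.morphologyEx(g*near,cv2.MORPH_OPEN,np.ones((2,2))); c,_=cv2.findContours(g,cv2.RETR_EXTERNAL,cv2.CHAIN_APPROX_NONE)
    c=[cv2.convexHull(k) for k in c if cv2.contourArea(k)>60]; o=np.zeros_like(g); cv2.drawContours(o,c,-1,1,-1); return o>0
CART=[box(-20,20,-39,39,0,34)]
E
python3 - <<'E'
from fit import *
mk=np.load('pics/wc_mask1.npy')
p,f=fit([(model('wc'),mk)],CART,[.56,.17,0]); print('carton wrist',p,f)
# top: segment carton as non-wood around
p0=[.591,-.172,0]
V={n:(model(n),green(n,model(n),p0)) for n in('top0','scene0','wp')}
for n in V: print(n,V[n][1].sum(),*fit([V[n]],HOUS,p0))
pp,f=fit([V['wp'],V['top0']],HOUS,p0); print('press',pp,f)
a=cv2.imread('pics/wc.png'); b=cv2.imread('pics/wp.png'); t=cv2.imread('pics/top0.png')
def draw(im,m,boxes,p,col):
    for bx in boxes:
        q=[tuple(np.round(proj(m,X)*8).astype(int).tolist()) for X in place(bx,p)]
        for i,j in((0,1),(0,2),(0,4),(3,1),(3,2),(3,7),(5,1),(5,4),(5,7),(6,2),(6,4),(6,7)): cv2.line(im,q[i],q[j],col,1,cv2.LINE_AA,3)
nest=[box(-19.75,19.75,55,95,8,34)]
draw(a,model('wc'),CART,p,(255,0,255)); draw(b,model('wp'),HOUS,pp,(255,0,255)); draw(b,model('wp'),nest,pp,(0,255,255)); 
draw(t,model('top0'),HOUS,pp,(255,0,255));draw(t,model('top0'),nest,pp,(0,255,255));draw(t,model('top0'),CART,p,(255,0,255))
c1=cv2.resize(a[120:280,310:460],(400,427)); c2=cv2.resize(b[90:290,300:500],(400,400)); c3=cv2.resize(t[190:290,230:530],(800,267))
out=np.zeros((600,800,3),np.uint8); out[:333,:400]=c1[:333]; out[:333,400:]=c2[:333]; out[333:600]=c3; cv2.imwrite('pics/fit.png',out)
np.savez('pose.npz',carton=p,press=pp)
E
```

```text
carton wrist [0.5613 0.1715 0.2981] 0.0480741411447525
top0 3954 [ 0.5863 -0.1737  0.082 ] 0.1722821295261383
scene0 1823 [ 0.6167 -0.1635  0.6488] 1.0742454528808594
wp 11129 [ 0.5935 -0.1783  0.0767] 0.21145077049732208
press [ 0.5905 -0.1778  0.03  ] 0.44226086139678955
```

View pics/fit.png

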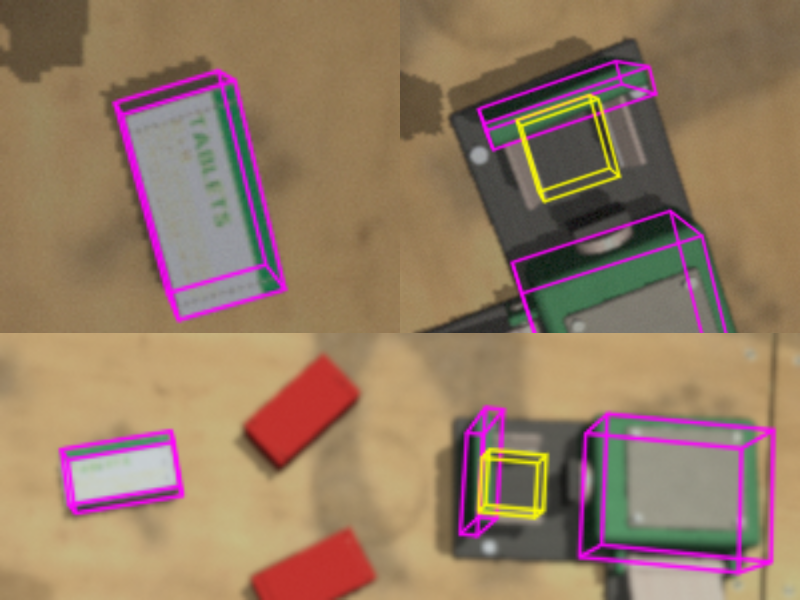

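The carton fit is good. The press fit is poor because shadowed green is being missed, so I'll pick press corners by eye in an enlarged crop.

```bash
python3 - <<'E'
import cv2,numpy as np
b=cv2.imread('pics/wp.png')[90:330,260:500]
b=np.clip((b/255.)**.6*255,0,255).astype(np.uint8)
b=cv2.resize(b,(600,600),interpolation=cv2.INTER_CUBIC)
for k in range(0,600,50):
    cv2.putText(b,str(260+int(k/2.5)),(k,8),0,.3,(0,255,255)); cv2.putText(b,str(90+int(k/2.5)),(0,k+8),0,.3,(0,255,255))
    cv2.line(b,(k,10),(k,18),(0,255,255)); cv2.line(b,(22,k),(28,k),(0,255,255))
cv2.imwrite('pics/wpz.png',b)
E
```

```text
(no output)
```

View pics/wpz.png

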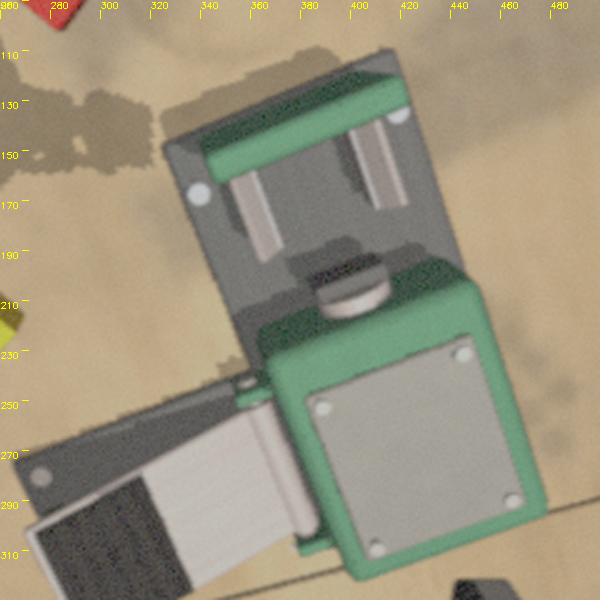

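```bash
python3 - <<'E'
from fit import *
from scipy.optimize import least_squares
m=model('wp'); mt=model('top0')
O=np.array([[-37,95,80],[37,95,80],[-37,107,80],[37,107,80],[-45,22,65],[45,22,65],[-45,-90,65],[45,-90,65]])/1000
z=np.array([[216,183],[409,104],[205,155],[397,76],[266,362],[480,284],[357,581],[549,510]])
px=np.array([260,90])+z/2.5-.3
def res(p): return (np.array([proj(m,X) for X in place(O,p)])-px).ravel()
r=least_squares(res,[.59,-.172,.05]); p=r.x; print(p,r.fun.reshape(-1,2))
N=lambda q:place(np.array([[0,.075,.008]]),q)[0]
print('nest',N(p),'proj',proj(m,N(p)))
np.savez('pose.npz',carton=np.load('pose.npz')['carton'],press=p)
# IK feasibility for flip: pick tilt -a, place tilt 90-a
c=np.load('pose.npz')['carton']; print('carton',c)
for psi in (c[2]+np.pi/2,c[2]-np.pi/2):
  for tl in(-.3,-.2,0,.2,.3):
    q=env.inverse_kinematics([c[0],c[1],.03],Q(psi,tl).as_quat()); print('pick',psi,tl,q)
for P in([.42,.12,.05],[.45,.2,.05],[.5,.1,.05],[.55,.17,.05]):
  for psi in (-.6,-.3,0,.3,.6,1.2,1.8):
   for tl in(1.27,1.37):
    q=env.inverse_kinematics(P,Q(psi,tl).as_quat())
    if q is not None: print('place',P,psi,tl,q)
E
```

```text
[ 0.5954 -0.174   0.0955] [[-1.6099  0.7459]
 [ 1.0871 -0.913 ]
 [-2.2432 -0.8388]
 [ 1.5377 -3.1723]
 [-2.5523  0.1115]
 [ 0.786  -3.4467]
 [-1.4707  5.9776]
 [ 4.629   4.837 ]]
nest [ 0.5883 -0.0994  0.008 ] proj [380.4751 158.5473]
carton [0.5613 0.1715 0.2981]
pick 1.8688588874026988 -0.3 [ 0.4391  0.2252 -0.0831  1.3059 -0.2969  1.7183]
pick 1.8688588874026988 -0.2 [ 0.3927  0.2057 -0.092   1.2923 -0.1991  1.6674]
pick 1.8688588874026988 0 [ 0.2965  0.1901 -0.0989  1.2818  0.      1.5693]
pick 1.8688588874026988 0.2 [ 0.2004  0.2063 -0.0913  1.293   0.199   1.4711]
pick 1.8688588874026988 0.3 [ 0.154   0.2261 -0.0821  1.307   0.2968  1.4201]
pick -1.2727337661870943 -0.3 [ 0.154   0.2261 -0.0821  1.307   0.2968 -1.7215]
pick -1.2727337661870943 -0.2 [ 0.2004  0.2063 -0.0913  1.293   0.199  -1.6705]
pick -1.2727337661870943 0 [ 0.2965  0.1901 -0.0989  1.2818  0.     -1.5723]
pick -1.2727337661870943 0.2 [ 0.3927  0.2057 -0.092   1.2923 -0.1991 -1.4742]
pick -1.2727337661870943 0.3 [ 0.4391  0.2252 -0.0831  1.3059 -0.2969 -1.4233]
place [0.42, 0.12, 0.05] -0.6 1.27 [ 0.9509 -0.254
[... 1424 characters left out ...]
03  1.955   0.9813  0.4823]
place [0.5, 0.1, 0.05] 1.8 1.37 [-0.2962  0.7817  0.1043  2.0787  1.0117  0.3313]
place [0.55, 0.17, 0.05] -0.6 1.27 [ 0.7829 -0.0581 -0.7937  0.2932 -1.2176 -2.1414]
place [0.55, 0.17, 0.05] -0.6 1.37 [ 0.798  -0.0188 -0.8607  0.0276 -1.3067 -2.2896]
place [0.55, 0.17, 0.05] -0.3 1.27 [ 0.7124 -0.2938 -1.114  -0.2905 -0.9442 -2.6987]
place [0.55, 0.17, 0.05] 1.2 1.27 [-0.1834 -0.0576 -0.793   0.2945  1.2179  2.1402]
place [0.55, 0.17, 0.05] 1.2 1.37 [-0.1985 -0.0184 -0.86    0.0293  1.307   2.2881]
place [0.55, 0.17, 0.05] 1.8 1.27 [-0.1542  0.7132  0.1398  1.8758  1.0881  0.6336]
place [0.55, 0.17, 0.05] 1.8 1.37 [-0.1647  0.818   0.1964  2.0324  1.131   0.4474]
```

```bash
cat > pick.py <<'E'
from fit import *
c=np.load('pose.npz')['carton']; psi=c[2]-np.pi/2; a=-.3
Rp=Q(psi,a); z=Rp.as_matrix()[:,2]; head=np.array([np.cos(psi),np.sin(psi),0])
ctr=np.array([c[0],c[1],.017]); g=ctr+.005*head; g[2]=.0235
tcp=g+.019*z
env.goto(tcp-.09*z,Rp.as_quat())
print('contact',env.servo_line(tcp,contact_N=8,max_speed=.1),env.read_state()['ee_pos']-tcp)
env.close(strength=30); s=env.read_state(); print('gap',s['finger_gap'],s['contact_force'])
s=env.read_state(); R0=Rn.from_quat(s['tcp_rot']); off=R0.inv().apply(ctr-s['ee_pos']); print('off',off)  # carton centre in tool frame
np.save('off.npy',off)
env.servo_line(np.array(s['ee_pos'])+[0,0,.12],max_speed=.12)
print('gap',env.read_state()['finger_gap'],T())
E
python3 pick.py; python3 - <<'E'
from h import *
# press edges
m=dict(np.load('pics/wp.npz')); P=lambda zx,zy,z: onz(m,(260+zx/2.5-.3,90+zy/2.5-.3),z)
for nm,A,B,zz in (('anvil in',(216,183),(409,104),.08),('anvil out',(205,155),(397,76),.08),('hous front',(266,362),(480,284),.065),('hous back',(357,581),(549,510),.065),('plate',(163,146),(390,50),.008)):
    a,b=P(*A,zz),P(*B,zz); d=b-a; print(nm,a,b,'len',np.linalg.norm(d),'yaw',np.arctan2(d[1],d[0]))
for nm,A,B,zz in (('house L',(266,362),(357,581),.065),('house R',(480,284),(549,510),.065)):
    a,b=P(*A,zz),P(*B,zz); d=a-b; print(nm,'len',np.linalg.norm(d),'yaw',np.arctan2(-d[0],d[1]))
E
```

```text
contact False [ 0.0005 -0.      0.0007]
gap 0.03933235130465619 [ 0.2967 -1.4411  3.1285]
off [-0.0029  0.0002 -0.0109]
gap 0.03980809098014361 9.9667
anvil in [ 0.5511 -0.0828  0.08  ] [ 0.6221 -0.0764  0.08  ] len 0.07134757418748604 yaw 0.0895551187533717
anvil out [ 0.5501 -0.0723  0.08  ] [ 0.6202 -0.0661  0.08  ] len 0.07043117753014383 yaw 0.08783134334641893
hous front [ 0.5509 -0.157   0.065 ] [ 0.6368 -0.1509  0.065 ] len 0.08603541638546201 yaw 0.07137782205899565
hous back [ 0.5624 -0.2614  0.065 ] [ 0.6452 -0.2525  0.065 ] len 0.08333397958378251 yaw 0.10738476935287716
plate [ 0.5354 -0.0718  0.008 ] [ 0.6348 -0.0624  0.008 ] len 0.09985126171689224 yaw 0.09461859038616685
house L len 0.10500044686344331 yaw 0.1090159486619665
house R len 0.10193314085376166 yaw 0.08310768996862075
```

```bash
python3 - <<'E'
from fit import *
off=np.load('off.npy'); R=Q(-.6,np.pi/2-.3)
tgt=np.array([.45,.2,.039]); tcp=tgt-R.apply(off)
env.goto(tcp+[0,0,.06],R.as_quat()); print(T(),env.read_state()['joint_pos'])
env.servo_line(tcp+[0,0,.006],max_speed=.1)
print('contact',env.servo_line(tcp-[0,0,.004],max_speed=.02,contact_N=4),env.read_state()['ee_pos']-tcp,env.read_state()['contact_force'])
save('scene','s1'); m=env.camera_model('scene')
print(T()); im=cv2.imread('pics/s1.png')
cv2.imwrite('pics/s1c.png',cv2.resize(im[150:350,150:390],(720,600)))
E
```

```text
11.3667 [ 0.9759 -0.078  -0.6522  1.0155 -1.2695 -1.5506]
contact True [ 0.0002  0.0002 -0.0002] [ 1.3284 -1.2105  3.1159]
12.5083
```

View pics/s1c.png

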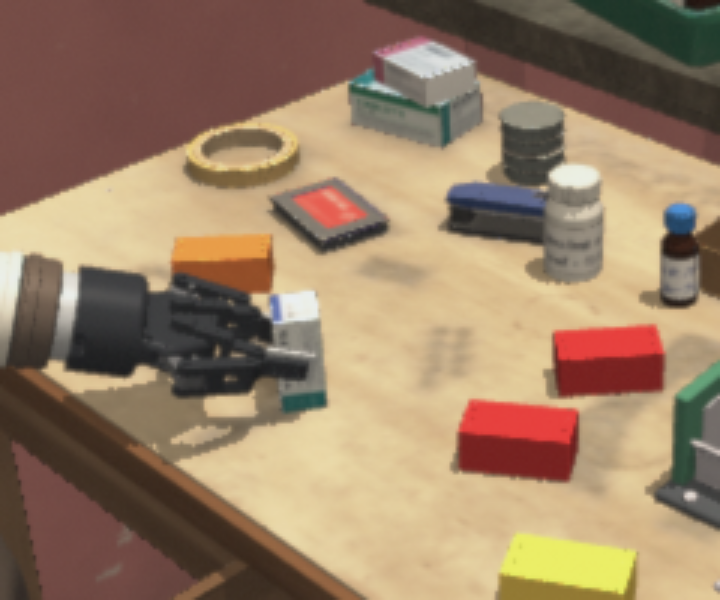

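Touchdown was within 0.2 mm of where I expected, and the carton is standing straight at crop (298,350). I'll release it, look closely at the nest, then check the standing carton.

```bash
python3 - <<'E'
from fit import *
R=Q(-.6,np.pi/2-.3); z=R.as_matrix()[:,2]
env.gripper_open(); p=np.array(env.read_state()['ee_pos'])
env.servo_line(p-.11*z,max_speed=.15)
def look(name,p,psi):
    env.goto(p,Q(psi).as_quat()); env.dwell(.25); m=env.camera_model('wrist'); save('wrist',name)
    np.savez(f'pics/{name}.npz',R=m['R'],t=m['t'],fov_y=m['fov_y'],cx=m['cx'],cy=m['cy']); print(name,T()); return m
psi=-.6+np.pi/2; h=np.array([np.cos(psi),np.sin(psi),0])
m=look('wc2',np.array([.45,.2,.20])-.02*h,psi)
STAND=[box(-20,20,-17,17,0,78)]
for r in env.trace('wrist','carton')[:4]:
    q,f=fit([(m,r['pixels'])],STAND,[.45,.2,psi]) if np.hypot(*(np.array(r['xy'])-proj(m,[.45,.2,.039])))<60 else (None,None); print('tr',r['conf'],r['xy'],q,f, psi)
m=look('wn',[.588,-.095,.19],np.pi/2+.09)
for t,zz in [('nest',.008),('ram_pad',.033),('coder',0),('pedal_pad',.06)]:
    for r in env.landmark_of('wrist',t)[:2]: print(t,np.round(r['conf'],2),np.round(r['xy'],1),onz(m,r['xy'],zz))
b=cv2.imread('pics/wn.png'); b=np.clip((b/255.)**.6*255,0,255).astype(np.uint8); a=cv2.imread('pics/wc2.png')
b=cv2.resize(b[60:360,170:470],(600,600),interpolation=cv2.INTER_CUBIC)
for k in range(0,600,50):
    cv2.putText(b,str(170+k//2),(k,8),0,.3,(0,255,255)); cv2.putText(b,str(60+k//2),(0,k+8),0,.3,(0,255,255))
o=np.zeros((600,800,3),np.uint8); o[:,:600]=b; o[:150,600:]=cv2.resize(a,(200,150)); cv2.imwrite('pics/wnz.png',o)
E
```

```text
wc2 17.0833
tr 0.81 [589.0, 220.9] None None 0.9707963267948966
tr 0.8 [484.6, 309.0] None None 0.9707963267948966
tr 0.71 [435.4, 433.8] None None 0.9707963267948966
wn 18.6333
nest 0.71 [326.1 216.8] [ 0.5924 -0.099   0.008 ]
ram_pad 0.96 [321.4 278. ] [ 0.5925 -0.1433  0.033 ]
coder 0.98 [323.3 296.7] [ 0.5972 -0.1758  0.    ]
pedal_pad 0.68 [323.  275.8] [ 0.5924 -0.1297  0.06  ]
pedal_pad 0.57 [323.4 294.6] [ 0.5941 -0.1447  0.06  ]
```

View pics/wnz.png

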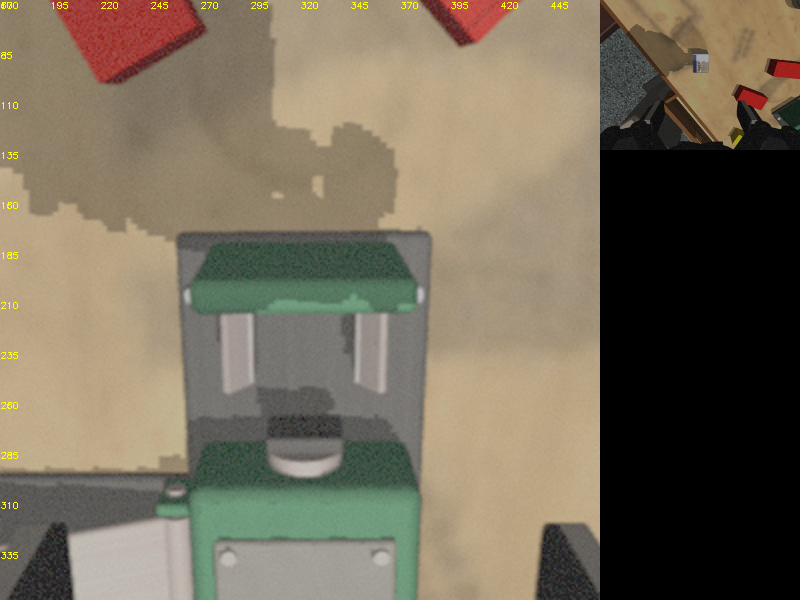

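```bash
python3 - <<'E'
from fit import *
from scipy.optimize import least_squares
m=model('wn'); U=lambda a:np.array([170+a[0]/2-.25,60+a[1]/2-.25])
P=lambda a,z:onz(m,U(a),z)
for nm,A,B,zz in(('anvil in',(190,313),(418,313),.08),('anvil out',(193,280),(415,280),.08),('plate',(178,234),(431,234),.008),('lipin top',(254,350),(356,350),.034),('lipout',(222,350),(387,350),.044),('hous front',(192,490),(418,490),.065)):
    a,b=P(A,zz),P(B,zz); d=b-a; print(nm,'mid',(a+b)/2,'len',np.linalg.norm(d),'yaw',np.arctan2(d[1],d[0]))
print('cheek end y-20: in',P((252,388),.034),P((357,386),.034),'out',P((224,393),.044),P((386,392),.044))
O=np.array([[-37,95,80],[37,95,80],[-37,107,80],[37,107,80]])/1e3
px=np.array([U(a) for a in((190,313),(418,313),(193,280),(415,280))])
r=least_squares(lambda p:(np.array([proj(m,X) for X in place(O,p)])-px).ravel(),[.595,-.174,.09]);p=r.x
print('press anvil fit',p,r.fun,'nest',place(np.array([[0,.075,.008]]),p))
# standing carton: segment in wc2 around expected
m=model('wc2'); im=cv2.imread('pics/wc2.png'); e=proj(m,np.array([.45,.2,.039])); print('exp px',e)
h=cv2.cvtColor(im,cv2.COLOR_BGR2HSV); x,y=e.astype(int)
sel=np.zeros((480,640),bool); sel[y-45:y+45,x-45:x+45]=True
mk=(((h[...,1]<60)|((h[...,0]>60)&(h[...,0]<140)))&(h[...,2]>45)&sel).astype(np.uint8)
n,l,st,_=cv2.connectedComponentsWithStats(cv2.morphologyEx(mk,cv2.MORPH_CLOSE,np.ones((5,5)))); k=1+st[1:,4].argmax(); mk=l==k
psi=-.6+np.pi/2
print(mk.sum(),render(m,[box(-20,20,-17,17,0,78)],[.45,.2,psi]).sum(),fit([(m,mk)],[box(-20,20,-17,17,0,78)],[.45,.2,psi]))
cr=im.copy(); cr[mk]=cr[mk]//2+np.array([100,0,100],np.uint8); 
q=cv2.convexHull(np.array([proj(m,X) for X in place(box(-20,20,-17,17,0,78),[.45,.2,psi])]).astype(np.int32)); cv2.polylines(cr,[q],True,(0,255,255),1)
cv2.imwrite('pics/wc2z.png',cv2.resize(np.hstack([im[y-50:y+50,x-50:x+50],cr[y-50:y+50,x-50:x+50]]),(600,300)))
E
```

```text
anvil in mid [ 0.587  -0.0798  0.08  ] len 0.07329816426340302 yaw 0.09080679989709725
anvil out mid [ 0.586 -0.069  0.08 ] len 0.07042534175173266 yaw 0.09083789169293632
plate mid [ 0.586  -0.0664  0.008 ] len 0.10126151629841054 yaw 0.0908798843784549
lipin top mid [ 0.5898 -0.1067  0.034 ] len 0.039352126961467726 yaw 0.09077093315928661
lipout mid [ 0.5893 -0.1035  0.044 ] len 0.06152655150198461 yaw 0.09077093315928668
hous front mid [ 0.5938 -0.1506  0.065 ] len 0.08293010487772655 yaw 0.09062470917513664
cheek end y-20: in [ 0.5706 -0.1241  0.034 ] [ 0.6115 -0.1195  0.034 ] out [ 0.5605 -0.1233  0.044 ] [ 0.6217 -0.1174  0.044 ]
press anvil fit [ 0.5957 -0.1751  0.0908] [-0.4994  0.9998  0.4988  0.998  -2.8541 -0.8147  2.8561 -0.8126] nest [[ 0.5889 -0.1004  0.008 ]]
exp px [321.2552 192.1904]
3562 3833 (array([0.4509, 0.2006, 0.9757]), np.float64(0.062043797224760056))
```

View pics/wc2z.png

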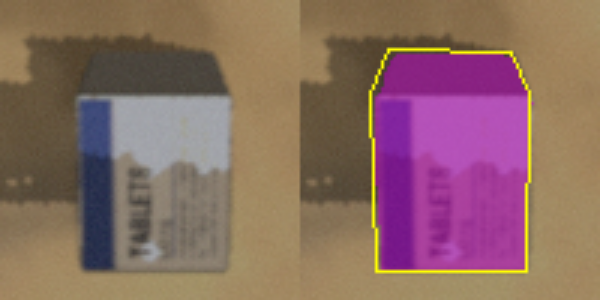

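The carton is standing square at (0.4505, 0.2003), and the nest is confirmed at (0.589, -0.101) with yaw 0.091. Now I'll regrasp it across its 34 mm and bring it above the nest.

```bash
cat > place.py <<'E'
from fit import *
psi=-.6+np.pi/2; c=np.array([.4505,.2003,.044])
env.goto(c+[0,0,.08],Q(psi).as_quat())
print('contact',env.servo_line(c,max_speed=.12,contact_N=6),env.read_state()['ee_pos'])
env.close(strength=30); s=env.read_state(); print('gap',s['finger_gap'],s['ee_pos'],s['contact_force'])
env.servo_line(c+[0,0,.13],max_speed=.15)
yaw=.0908; n=np.array([.589,-.1007,0]); ey=np.array([-np.sin(yaw),np.cos(yaw),0])
t=n-.005*ey; R=Q(yaw+np.pi/2)
env.goto(t+[0,0,.17],R.as_quat()); 
env.servo_line(t+[0,0,.105],max_speed=.1); env.dwell(.2)
s=env.read_state(); print(T(),s['finger_gap'],s['ee_pos'],s['contact_force'])
m=env.camera_model('wrist'); save('wrist','wi'); np.savez('pics/wi.npz',R=m['R'],t=m['t'],fov_y=m['fov_y'],cx=m['cx'],cy=m['cy'])
save('top','ti'); b=cv2.imread('pics/wi.png'); b=np.clip((b/255.)**.6*255,0,255).astype(np.uint8); a=cv2.imread('pics/ti.png')
cv2.imwrite('pics/wiz.png',np.hstack([cv2.resize(b[120:420,170:470],(400,400)),cv2.resize(a[180:300,370:530],(400,300))[[*range(300)]+[0]*100]]))
E
python3 place.py
```

```text
contact False [0.4509 0.2003 0.0446]
gap 0.03372544905975358 [0.4507 0.2004 0.0444] [-0.7585 -0.692   3.6753]
24.7083 0.03349439098893532 [ 0.5898 -0.1058  0.1058] [0.4677 0.5709 0.0702]
```

View pics/wiz.png

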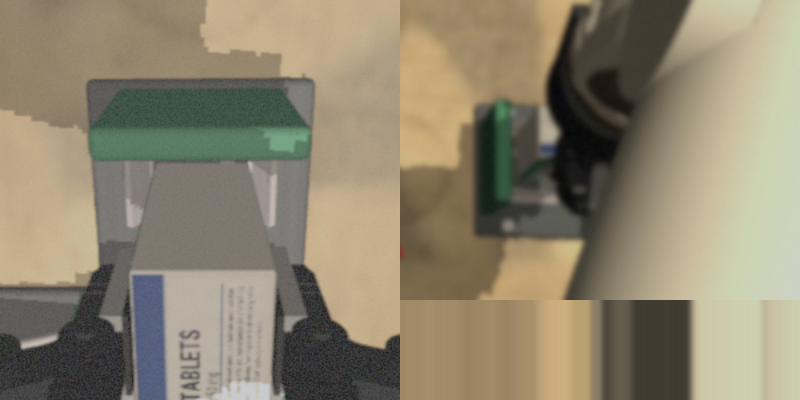

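The carton hangs centred over the nest: its lower corners are at 153 and 250, and the cheek lips are at 127 and 275, so both midpoints are 201. I'll lower it under contact guard.

```bash
python3 - <<'E'
from fit import *
p=np.array(env.read_state()['ee_pos']); R=Q(.0908+np.pi/2)
yaw=.0908; n=np.array([.589,-.1007,0]); ey=np.array([-np.sin(yaw),np.cos(yaw),0]); t=n-.005*ey
print(env.servo_line(t+[0,0,.075],max_speed=.06,contact_N=6),env.read_state()['ee_pos'])
hit=env.servo_line(t+[0,0,.0495],max_speed=.03,contact_N=5); s=env.read_state(); print(hit,s['ee_pos'],s['contact_force'],T())
if s['ee_pos'][2]<.0555:
    env.gripper_open(); env.servo_line(t+[0,0,.17],max_speed=.15)
    env.dwell(.2)
    m=env.camera_model('wrist'); save('wrist','wj'); np.savez('pics/wj.npz',R=m['R'],t=m['t'],fov_y=m['fov_y'],cx=m['cx'],cy=m['cy'])
    # look at pedal on the way
    env.goto([.46,-.19,.22],R.as_quat()); env.dwell(.2); m=env.camera_model('wrist'); save('wrist','wq'); np.savez('pics/wq.npz',R=m['R'],t=m['t'],fov_y=m['fov_y'],cx=m['cx'],cy=m['cy'])
    for r in env.landmark_of('wrist','pedal_pad')[:2]: print('pedal',np.round(r['conf'],2),np.round(r['xy'],1),onz(m,r['xy'],.06))
    print(T(),env.read_state()['contact_force'])
    o=np.hstack([cv2.resize(cv2.imread('pics/wj.png')[60:360,170:470],(400,400)),cv2.resize(cv2.imread('pics/wq.png'),(400,300))[[*range(300)]+[0]*100]])
    o=np.clip((o/255.)**.6*255,0,255).astype(np.uint8); cv2.imwrite('pics/wjq.png',o)
E
```

```text
False [ 0.5894 -0.1057  0.075 ]
True [ 0.5891 -0.1057  0.0523] [-0.6566  0.0734  4.6364] 26.1667
pedal 0.84 [320.9 266.2] [ 0.4636 -0.2291  0.06  ]
28.9083 [ 0.2013 -0.4218 -0.1946]
```

View pics/wjq.png

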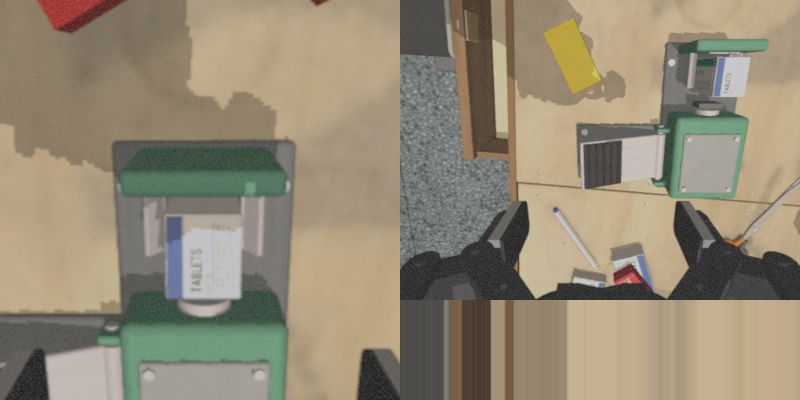

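The carton is standing in the nest between the cheeks (left view at (203,257)), and it touched down at the bed height. The pedal pad centre is at about (322,264) in wq, or (0.464, -0.228) in world. Next I'll press the pedal along its arc.

```bash
python3 - <<'E'
from fit import *
R=Q(.0908+np.pi/2); ex=np.array([np.cos(.0908),np.sin(.0908),0]); P=np.array([.464,-.228,.06])
env.close(); env.goto(P+[0,0,.05],R.as_quat())
print(env.servo_line(P+[0,0,.012],max_speed=.08,contact_N=3))
print(env.servo_line(P-[0,0,.008],max_speed=.02,contact_N=2)); s=env.read_state(); p0=np.array(s['ee_pos']); f0=s['contact_force']; print('touch',p0,f0,T())
d=-.006*ex-[0,0,.028]
hit=env.servo_line(p0+d,max_speed=.025,contact_N=19); s=env.read_state(); print(hit,'depth',p0-s['ee_pos'],s['contact_force'],T())
E
```

```text
False
True
touch [ 0.4638 -0.228   0.061 ] [ 0.7875 -1.9073  2.024 ] 31.45
False depth [0.0058 0.0006 0.0268] [-4.4502  2.1962 16.1791] 32.75
```

```bash
python3 - <<'E'
from fit import *
p0=np.array([.4638,-.228,.061]); ex=np.array([np.cos(.0908),np.sin(.0908),0])
hit=env.servo_line(p0-.006*ex-[0,0,.033],max_speed=.02,contact_N=9); s=env.read_state(); print(hit,'depth',p0-s['ee_pos'],s['contact_force'],T())
save('scene','sh')
for k in range(4): env.dwell(.24); s=env.read_state(); print(p0[2]-s['ee_pos'][2],s['contact_force'],T())
env.servo_line(p0+[0,0,.002],max_speed=.03); print('up',env.read_state()['contact_force'],T())
env.servo_line(p0+[0,0,.12],max_speed=.12)
R=Q(.0908+np.pi/2)
env.goto([.50,-.19,.26],R.as_quat()); env.dwell(.3)
m=env.camera_model('wrist'); save('wrist','wf'); save('scene','sf'); print(T(),env.read_state()['contact_force'])
for r in env.landmark_of('wrist','pedal_pad')[:1]+[]: print('pedal',r['conf'],onz(m,r['xy'],.06))
C=lambda n:cv2.resize(cv2.imread(f'pics/{n}.png')[250:400,340:520],(400,300))
o=np.vstack([np.hstack([C('sh'),C('sf')]),np.hstack([cv2.resize(cv2.imread('pics/wf.png'),(400,300)),cv2.resize(cv2.imread('pics/wf.png')[40:240,360:627],(400,300))])])
cv2.imwrite('pics/fin.png',np.clip((o/255.)**.6*255,0,255).astype(np.uint8))
E
```

```text
True depth [0.0058 0.0006 0.0266] [-4.3582  2.498  11.5889] 32.9583
0.026657693125034944 [-3.8011  2.0484 12.6384] 33.25
0.026648634393309625 [-4.1689  2.7812 13.1212] 33.4917
0.026649466031510034 [-3.674   1.353  13.6843] 33.7333
0.02663128906594589 [-4.6942  2.4322 13.1473] 33.975
up [-0.7072 -0.1329  1.8489] 35.125
37.125 [-0.0236 -0.2386 -0.0352]
pedal 0.69 [ 0.4678 -0.2279  0.06  ]
```

View pics/fin.png

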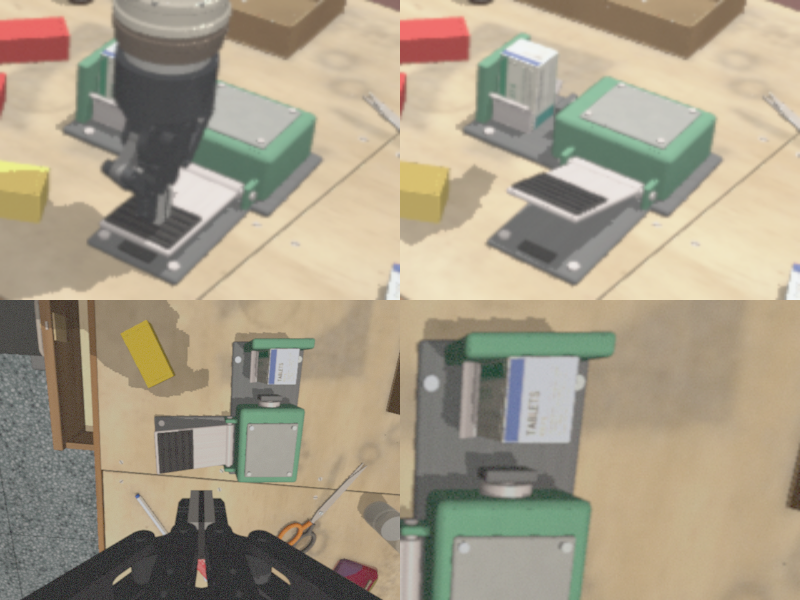

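The pedal is back up and the carton is standing against the anvil. The force trace alone doesn't prove the pedal reached its stop, so I'll measure its angle in the held image, calibrated against the rest image from the same fixed camera.

```bash
python3 - <<'E'
from fit import *
m=env.camera_model('scene'); pr=[.5957,-.1751,.0908]
def quad(th,xh=-.0537,yp=-.041,s=(62,114),w=30):
    zh=.060-.088*np.sin(.36)
    P=np.array([[xh-a/1e3*np.cos(th),yp+b/1e3,zh+a/1e3*np.sin(th)] for a,b in((s[0],-w),(s[1],-w),(s[1],w),(s[0],w))]); return np.array([proj(m,X) for X in place(P,pr)])
sf=cv2.imread('pics/sf.png'); sh=cv2.imread('pics/sh.png'); q=quad(.36); print(q)
g=cv2.cvtColor(sf,cv2.COLOR_BGR2GRAY); c=q.mean(0).astype(int)
n,l=cv2.connectedComponents((g<75).astype(np.uint8)); ys,xs=np.mgrid[:480,:640]
k=l[c[1],c[0]]; mk=l==k; print('pad px',mk.sum(),cv2.contourArea(q.astype(np.float32)),'centroid',xs[mk].mean(),ys[mk].mean(),'model',q.mean(0))
sft=np.array([xs[mk].mean(),ys[mk].mean()])-q.mean(0) if mk.sum()<1200 else np.zeros(2); print('shift',sft)
for th in(.36,.16,.11,.06): print(th,(quad(th)+sft).round(1).tolist())
def crop(im,ths,cols):
    x0,y0,S=355,305,6; o=cv2.resize(np.clip((im[y0:y0+85,x0:x0+110]/255.)**.6*255,0,255).astype(np.uint8),None,fx=S,fy=S,interpolation=cv2.INTER_CUBIC)
    for th,cl in zip(ths,cols): cv2.polylines(o,[((quad(th)+sft-[x0,y0]+.5)*S).astype(np.int32)],True,cl,1,cv2.LINE_AA)
    return cv2.resize(o,(388,300))
o1=crop(sf,[.36],[(0,0,255)]); o2=crop(sh,[.06,.14],[(0,0,255),(255,255,0)]); o3=crop(sh,[],[]); o4=crop(sh,[.06],[(0,0,255)])
cv2.imwrite('pics/ang.png',np.vstack([np.hstack([o1,o2]),np.hstack([o3,o4])]))
E
```

```text
[[433.2376 348.7641]
 [419.4456 355.6446]
 [389.2552 340.9739]
 [403.8348 334.9177]]
pad px 403 395.00423021800816 centroid 411.6004962779156 346.2853598014888 model [411.4433 345.0751]
shift [0.1572 1.2103]
0.36 [[433.4, 350.0], [419.6, 356.9], [389.4, 342.2], [404.0, 336.1]]
0.16 [[431.9, 356.2], [416.8, 368.7], [387.0, 353.7], [402.7, 342.2]]
0.11 [[431.6, 357.7], [416.4, 371.5], [386.6, 356.4], [402.4, 343.6]]
0.06 [[431.4, 359.1], [416.0, 374.1], [386.3, 359.1], [402.3, 345.0]]
```

View pics/ang.png

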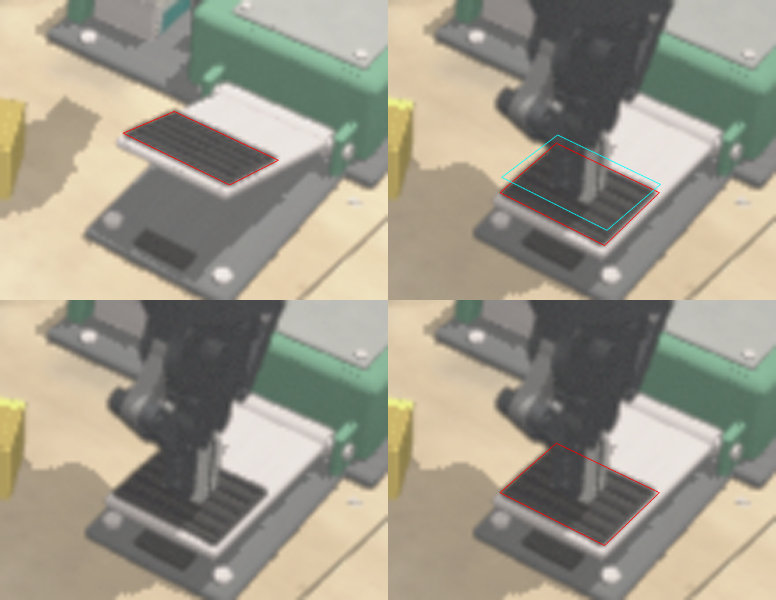

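```bash
python3 - <<'E'
from fit import *
from scipy.ndimage import map_coordinates
m=env.camera_model('scene'); pr=[.5957,-.1751,.0908]; zh=.060-.088*np.sin(.36)
def pt(th,a,b): return proj(m,place(np.array([[-.0537-a*np.cos(th),-.041+b,zh+a*np.sin(th)]]),pr)[0])+[.157,1.21]
def edge(im,th,ws):
    # profile across the free edge of the rubber (s=114mm), dark->white rim: position in s of steepest rise
    g=cv2.cvtColor(im,cv2.COLOR_BGR2GRAY).astype(float); S=np.arange(.104,.122,.0005); r=[]
    for w in ws:
        p=np.array([pt(th,s,w) for s in S]); v=map_coordinates(g,[p[:,1],p[:,0]],order=1); d=np.clip(np.diff(v),0,None); r.append((d*(S[1:]+S[:-1])/2).sum()/d.sum())
    return np.median(r),np.std(r)
ws=np.linspace(-.025,.025,21); sf=cv2.imread('pics/sf.png'); sh=cv2.imread('pics/sh.png')
print('rest',[ (t,np.round(edge(sf,t,ws),4)) for t in(.34,.36,.38)])
for t in(.10,.08,.06,.04,.02): print(t,np.round(edge(sh,t,ws),4))
E
```

```text
rest [(0.34, array([0.1117, 0.0002])), (0.36, array([0.1161, 0.0002])), (0.38, array([0.1182, 0.0003]))]
0.1 [0.1191 0.0003]
0.08 [0.1176 0.0003]
0.06 [0.1151 0.0003]
0.04 [0.1127 0.0003]
0.02 [0.1107 0.0006]
```

```bash
python3 - <<'E'
from h import *
print(T(),env.read_state()['contact_force']); env.job_done()
E
```

```text
37.175 [-0.8261 -0.8373 -0.3206]
the job is handed in; nothing more can be done
```

The job is handed in at 37 s. The carton is standing in the press, its code was pressed in one pedal stroke, and the pedal is back up.

**What I did**
- I picked up the lying carton across its 40 mm, turned it 90° and stood it on the desk.
- I took it again from above across its 34 mm and lowered it between the cheeks. It touched down at bed height (about 0.1 mm from expected) with 4.6 N, and I let go.
- I pressed the pedal once, held it for about 1.2 s at a steady depth, and let it rise under control.

**Last checks**
- The final pictures show the carton upright against the anvil and the pedal fully up. The gripper was clear of everything.
- I never went near the bottles or the look-alikes. I did not check the bottles separately at the end.

**Less certain**
- **Pedal on its stop:** no single reading proved this. The fingertip went down 26.6 mm, where 25 mm was expected. The picture taken at the start of the hold gives about 0.29 rad (±0.01) against 0.30.
- **Pedal force:** it was 16 N on arrival but only about 13 N during the hold, against up to 16 N expected. A last nudge meant to confirm the stop ended at once, with the force falling rather than rising. I judged the pedal to be on its stop and did not press again.
- **Press measurements:** the first press outline fit was poor, with up to 6 pixels of error on the housing. I measured again from a closer wrist picture before placing the carton.

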